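# Slide the sheet blank out over the riser's end

## Task

The aluminium blank lies flat on top of the plywood riser. Push it with the fingertips until its long edge lies along the low rail and about a quarter of its length sticks out over the end of the riser beside the vise, so that it can be picked up there by its edge. Slide it only: do not lift it or tip it, leave it lying flat, and leave the other things on the bench where they are.

Things in the scene. Friction and masses are not known exactly. Their poses are not given: they have to be found in the camera images.
- riser: Bench riser of bare plywood, fixed to the bench: a shelf 180 mm deep (its x) and 340 mm long (its y), flat upper face 60 mm above the bench. Origin at the centre of its underside. Along its -x long side (the robot's side) stands a straight rail 12 mm thick whose top is 20 mm above the upper face; the rail's inner face is at x = -78 mm. The +x side and both ends (y = -170 and y = +170 mm) are open and have no lip.
- blank_center (a point): Centre (half-way up) of the loose aluminium blank, a flat rectangular plate 90 mm (its x) by 140 mm (its y) by 5 mm thick, about 0.17 kg, with four small holes. It starts lying flat on the riser, a little away from the rail and a little askew; its long side runs roughly along the riser's y. Lying against the rail its centre is at x = -33 mm of the riser, z = 62.5 mm.
- vise: Grey cast drill-press vise with steel jaws and a screw with a cross handle, bolted to the bench about 10 cm beyond one end of the riser (either one); 110 mm wide (its y), about 215 mm long (its x), 62 mm high. Origin on the underside, about the middle.
- tray: Open dark steel tray of metal offcuts, fixed on the bench about 10 cm beyond the riser's other end; 190 mm (its x) by 110 mm (its y), 45 mm high. Origin at the centre of its underside.
- jar_mid (a point): Half-way up a glass jar with a steel cap, 56 mm across and 75 mm high, standing on the bench in front of the riser (its open, +x side). To be left alone.
- file_mid (a point): A flat file with a round wooden handle, about 245 mm long and 25 mm high, lying on the bench on the riser's open (+x) side; the point is on the middle line of the blade, 30 mm from its handle end; its y runs along the blade. To be left alone.
- square_mid (a point): An engineer's square of steel, stock 95 mm, blade 120 mm, 18 mm high, lying on the bench between the robot and the riser; the point is the middle of the stock. To be left alone.
- sander_mid (a point): Centre of a cork sanding block, 65 by 110 by 32 mm, lying on the bench between the robot and the riser. To be left alone.
Mind the look-alikes: they are no part of the job. Of the things that look like the part that bears blank_center, the smallest one is meant.

How it is judged:
At the end, for the whole second after the job is handed in: The blank lies flat and still on the riser, sticking out 22 to 50 mm over the end beside the vise, its long edge along the rail (within 6 mm at its middle and 4 degrees) (((y of vise in the frame of riser above 0 m and y of blank_center in the frame of riser between 0.122 and 0.15 m) or (y of vise in the frame of riser below 0 m and y of blank_center in the frame of riser between -0.15 and -0.122 m)) and x of blank_center in the frame of riser below -0.027 m and angle between the y axis of blank_center and the y axis of riser, either way round below 0.07 rad and angle between blank_center's own z axis and vertical below 0.04 rad and z of blank_center in the frame of riser between 0.06 and 0.065 m and linear speed of blank below 0.01 m/s); the robot touches nothing.
It fails at once if the blank is lifted off the riser (more than 10 mm) or carried (z of blank_center in the frame of riser above 0.0725 m).
It fails at once if the blank is tipped (more than about 9 degrees) (angle between blank_center's own z axis and vertical above 0.15 rad).
It fails at once if the jar, file, square or sanding block is moved more than 15 mm (distance of any of jar_mid, file_mid, square_mid, sander_mid from where it was at the start of the episode above 0.015 m).
It also fails if it takes over 48 s, if anything falls off the work surface, if the arm or the gripper's body presses on something with over 40 N, if the wrist force passes 120 N, or if a joint passes its speed limit or range.

## Robot

A 6-joint arm with a two-finger parallel gripper is mounted at the origin on the work surface. World frame = base frame: x ahead of the robot, y to its left, z up, the work surface at z = 0. Lengths are in m, angles in rad, forces in N, time in s.
With the tool pointing down it reaches from about 0.25 to 0.8 m from the base axis. Payload 8.5 kg.
Tool frame: the origin (TCP) lies on the centre line of the jaws, within the pads' length; the fingertips stand 11 mm ahead of it and the grasp point (between the pads) lies 8 mm behind it; y points along the fingers, z is the direction in which the jaws open and shut, and the axes are right-handed (so a half turn about y gives the same grasp; the last joint's range is limited). The gripper opens to 85 mm and grips with 20 to 120 N. Pads are 22 mm wide; open, the fingers measure 114 mm over their backs; the gripper's body (76 mm by 85 mm) begins 54 mm behind the grasp point. The pads swing forward as they close: fully open they stand 13 mm farther back than shut.
Start: joints at [1.341, 0.238, -0.013, 1.319, 0, 1.571], TCP at [0.12, 0.511, 0.207] pointing down, gripper open.
Joint ranges: [-2.66, 2.66], [-1.03, 1.9], [-1.14, 1.46], [-1.82, 2.27], [-1.45, 1.34], [-3.14, 3.14]. Speed limits (rad/s): [2.22, 2.22, 2.79, 3.14, 3.14, 3.14].

## Interface

Orientations are given as a rotation vector (axis times angle).
In Python, from cell import manip, cams, job gives the robot as it stands.
- The arm moves only by the tool apply_moves, never from a script. Its arguments are lists of equal length, an entry for each row: "dp": the shift along the tool's x, y, z in m, a list of three; "turn": the turn about the tool's y in degrees. A call has exactly 5 rows; each row shifts and turns the commanded pose from where the row before left it, along the tool's axes as they then stand; what a row does not reach is not made up. A row lasts 1/10 s, in which the tool goes at most 50 mm and 8.59 degrees, less where a joint would pass 70% of its speed; a pose out of reach is approached as far as the arm can. A call with a gripper value outside its range is refused whole. "claw" is the finger opening in m, from 0 to 0.0854, set as the call begins (left out, the last holds). The fingers move at their own pace and stop on an object; "grip_force" is the grip in N (left out, the last holds). Time passes only in rows, so rows that do not move let the fingers close, or fill a call up. It gives the time, the measured TCP pose, the force and the opening at its end, in the units of the state.
- manip.state(): the state, without advancing time (a new reading comes with each control period).
- cams.grab_frame(name): name is "scene" or "side" or "wrist"; returns a dict with "img" (384x512x3 uint8, red, green, blue), "intrinsics" (3x3 intrinsics, pixels), "cam_to_world" (4x4, takes a point from camera to world coordinates). Camera axes: x right, y up, looking along -z (the intrinsics and any distortion apply to the point x, -y, -z); pixel columns grow to the right and rows downward; lengths in m; the calibration is good to about 2 mm. A picture is of the moment at which its call begins. There is no depth.
- job.job_done(): hands the job in, once; it reports no verdict.
The state is a dict: "clock": time; "joints": joint angles; "dq": joint speeds; "joint_torque": joint torques, N m; "position": TCP position; "orientation": TCP orientation; "force": force on the tool from outside, world axes, zero at the start; "moment": the same for the moment, N m; "finger_gap": finger opening in m.
Only numpy, scipy, OpenCV 4.12 (cv2) and the standard library are available. Lean on these libraries where they do the work, as an engineer would, in place of code of your own. Each camera call takes 0.05 s, during which the arm holds its last target. There are 200 camera calls.

## Working session

There is one attempt and no reset: what is moved stays moved. The work goes in short steps, Python scripts to look and compute and a tool call to move; the robot and the scene stay as the last step left them, time stands still between calls to the robot, and variables do not carry over. Pictures are saved under pics/ and viewed, about 8 in all and at most 12, crops included, and the job is handed in when it is done.

Besides the shell and the picture viewer there is one more tool, called after "Emit:" as name([rows], argument=value, ...), one row to a line, values as JSON. apply_moves: Moves the arm, as the interface text tells. Its arguments: {"type":"object","properties":{"dp":{"type":"array","items":{"type":"array","items":{"type":"number"}}},"turn":{"type":"array","items":{"type":"number"}},"claw":{"type":"number"},"grip_force":{"type":"number"}},"required":["dp","turn"]}

```bash
ls; mkdir -p pics
cat > h.py <<'E'
import numpy as np, cv2
from cell import manip, cams, job
def grab(n,fn):
    f=cams.grab_frame(n); cv2.imwrite('pics/'+fn,cv2.cvtColor(f['img'],cv2.COLOR_RGB2BGR)); 
    np.savez('pics/'+fn[:-4]+'.npz',K=f['intrinsics'],T=f['cam_to_world']); return f
def ray(fn,px,z):
    d=np.load('pics/'+fn+'.npz');K,T=d['K'],d['T'];out=[]
    for u,v in px:
        r=np.linalg.inv(K)@[u,v,1]; r=T[:3,:3]@np.array([r[0],-r[1],-r[2]]); o=T[:3,3]
        out.append(o+r*(z-o[2])/r[2])
    return np.array(out)
def proj(fn,P):
    d=np.load('pics/'+fn+'.npz');K,T=d['K'],d['T'];out=[]
    for p in P:
        c=T[:3,:3].T@(np.array(p)-T[:3,3]); q=K@[c[0],-c[1],-c[2]]; out.append(q[:2]/q[2])
    return np.array(out)
E
python3 - <<'E'
from h import *
np.set_printoptions(precision=4,suppress=True)
s=manip.state();print(s)
a=grab('scene','s0.png');b=grab('side','d0.png')
print(a['cam_to_world'],b['cam_to_world'],a['intrinsics'])
A=cv2.imread('pics/s0.png');cv2.imwrite('pics/s0x.png',cv2.resize(A,(800,600),interpolation=cv2.INTER_CUBIC))
E
```

```text
pics
{'clock': 0.0, 'joints': array([ 1.341 ,  0.2388, -0.0143,  1.3192,  0.    ,  1.5708]), 'dq': array([ 0.0009,  0.    ,  0.0011,  0.002 ,  0.0013, -0.0013]), 'joint_torque': array([ -0.0014, -53.879 ,  34.6449,   0.0181,  -0.0001,  -0.    ]), 'position': array([0.1195, 0.5108, 0.2065]), 'orientation': array([-1.5647,  0.1806, -0.1803]), 'force': array([-0.1717,  0.0976,  0.0722]), 'moment': array([ 0.0295, -0.0236,  0.003 ]), 'finger_gap': 0.08525703109267628}
[[ 0.2899 -0.6961  0.6568  1.1832]
 [ 0.9569  0.2215 -0.1877 -0.1676]
 [-0.0148  0.6829  0.7304  0.8605]
 [ 0.      0.      0.      1.    ]] [[-0.9486  0.2389 -0.2076  0.2879]
 [-0.3165 -0.7191  0.6187  0.668 ]
 [-0.0015  0.6526  0.7577  0.8491]
 [ 0.      0.      0.      1.    ]] [[384.0764   0.     258.7201]
 [  0.     384.0764 194.6291]
 [  0.       0.       1.    ]]
```

View pics/s0x.png

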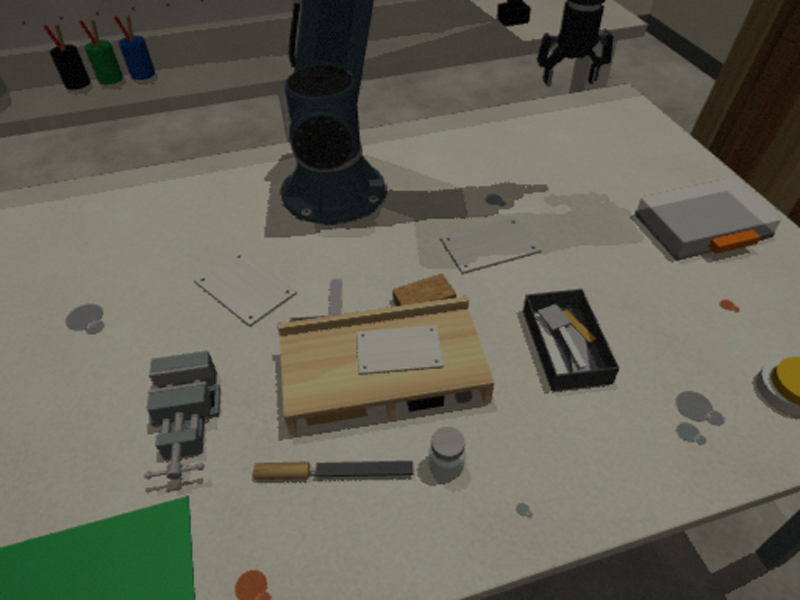

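View pics/d0.png

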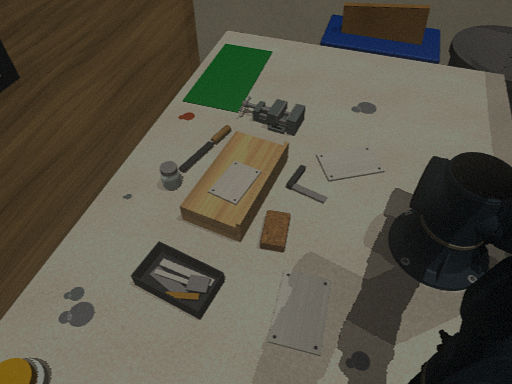

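The scene view shows three plates: one on the riser at (399,349) and two larger ones on the bench, at (245,287) and (490,245). I choose the one on the riser. The vise is at the riser's left (-y) end, around (180,400). Next is a close crop to check the choice.

Run:
```python
from h import *
A=cv2.imread('pics/s0.png')[185:280,170:325];cv2.imwrite('pics/s0c.png',cv2.resize(A,None,fx=5,fy=5,interpolation=cv2.INTER_CUBIC))
```

```text
(no output)
```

View pics/s0c.png

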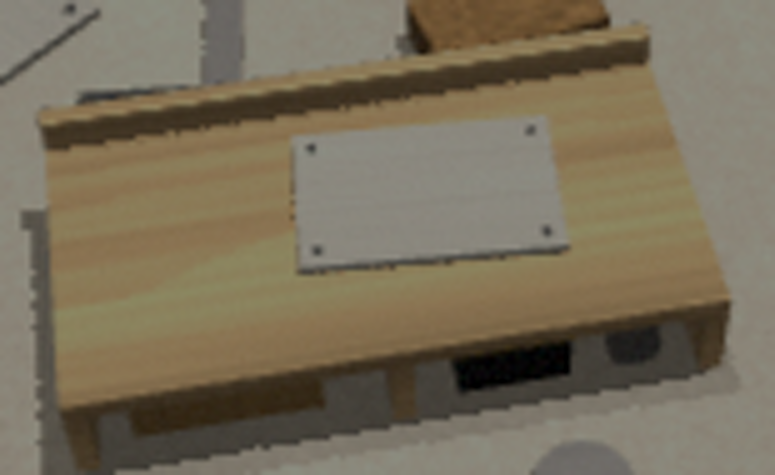

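The crop shows the blank with four holes, corners near (293,136), (547,117), (568,246) and (299,270). The riser's top front corners are at (62,408) and (728,300), and the foot of the rail at (47,148) and (652,65).

Run:
```python
from h import *
np.set_printoptions(precision=4,suppress=True)
f=lambda L:[(170+(x+.5)/5-.5,185+(y+.5)/5-.5) for x,y in L]
R=ray('s0',f([(62,408),(728,300),(652,65),(47,148)]),.06)   # FL(+x,-y),FR(+x,+y),rail +y,rail -y
B=ray('s0',f([(293,136),(547,117),(568,246),(299,270)]),.065)
n=np.linalg.norm
print(R,[n(R[i]-R[(i+1)%4]) for i in range(4)]);print(B,[n(B[i]-B[(i+1)%4]) for i in range(4)])
yv=(R[1]-R[0])+(R[2]-R[3]);th=np.arctan2(-yv[0],yv[1])
ex=np.array([np.cos(th),np.sin(th)]);ey=np.array([-np.sin(th),np.cos(th)])
c=R.mean(0)[:2]  # riser-local x=(90-78)/2=6mm
o=c-.006*ex
print('th',np.degrees(th),'o',o)
loc=lambda P:np.c_[(P[:,:2]-o)@ex,(P[:,:2]-o)@ey]
print(loc(R),loc(B),loc(B).mean(0))
bv=(B[1]-B[0])+(B[2]-B[3]);print('blank ang rel',np.degrees(np.arctan2(-bv[0],bv[1])-th))
px=lambda L:[((x+.5)/1.5625-.5,(y+.5)/1.5625-.5) for x,y in L]
print('jar top',loc(ray('s0',px([(448,442)]),.075)),'file',loc(ray('s0',px([(362,468),(255,470)]),.015)),'vise',loc(ray('s0',px([(180,400)]),.05)),'tray',loc(ray('s0',px([(570,340)]),.03)))
s=manip.state();from scipy.spatial.transform import Rotation as Ro
print(Ro.from_rotvec(s['orientation']).as_matrix())
```

```text
[[ 0.6354 -0.2095  0.06  ]
 [ 0.673   0.1244  0.06  ]
 [ 0.5098  0.146   0.06  ]
 [ 0.4674 -0.1909  0.06  ]] [np.float64(0.33597586059441176), np.float64(0.16462271303161136), np.float64(0.33959410125610207), np.float64(0.16894737864470968)]
[[ 0.504  -0.061   0.065 ]
 [ 0.5328  0.0753  0.065 ]
 [ 0.6198  0.057   0.065 ]
 [ 0.5929 -0.0796  0.065 ]] [np.float64(0.1393698711152947), np.float64(0.08888605850788404), np.float64(0.13921492892596568), np.float64(0.09079308495676737)]
th -6.801628580128749 o [ 0.5654 -0.0318]
[[ 0.0905 -0.1682]
 [ 0.0883  0.1678]
 [-0.0763  0.17  ]
 [-0.0785 -0.1696]] [[-0.0575 -0.0363]
 [-0.0451  0.1025]
 [ 0.0435  0.0946]
 [ 0.0329 -0.0442]] [-0.0065  0.0291]
blank ang rel -4.7444487054163735
jar top [[0.1897 0.0696]] file [[ 0.1759 -0.0604]
 [ 0.1492 -0.223 ]] vise [[ 0.0215 -0.3355]] tray [[0.004  0.3369]]
[[ 0.9737 -0.0003  0.2278]
 [-0.2278 -0.0013  0.9737]
 [-0.     -1.     -0.0013]]
```

Emit:
apply_moves([
  [0,0,0],
  [0.03,0,-0.02],
  [0.03,0,-0.025],
  [0.03,0,-0.025],
  [0.03,0,-0.025],
], turn=[-6.4,0,0,0,0])

```text
clock: 0.6
position: [0.2281, 0.4014, 0.2068]
orientation: [-1.569, 0.092, -0.092]
force: [0.2, -0.1, 0.3]
finger_gap: 0.0853
```

Emit:
apply_moves([
  [0.03,0,-0.025],
  [0.03,0,-0.025],
  [0.03,0,-0.025],
  [0.03,0,-0.025],
  [0.03,0,-0.025],
], turn=[0,0,0,0,0])

```text
clock: 1.1
position: [0.3625, 0.2595, 0.207]
orientation: [-1.569, 0.093, -0.093]
force: [-0.2, 1.1, 1.1]
finger_gap: 0.0856
```

Emit:
apply_moves([
  [0.03,0,-0.025],
  [0.03,0,-0.025],
  [0.03,0,-0.025],
  [0.03,0,-0.025],
  [0.03,0,-0.025],
], turn=[0,0,0,0,0])

```text
clock: 1.6
position: [0.4968, 0.1176, 0.2069]
orientation: [-1.569, 0.093, -0.093]
force: [-0.3, 0.4, -0.2]
finger_gap: 0.0854
```

Emit:
apply_moves([
  [0.033,0,-0.022],
  [0.033,0,-0.022],
  [0.033,0,-0.022],
  [0.033,0,-0.022],
  [0.033,0,-0.022],
], turn=[0,0,0,0,0])

```text
clock: 2.1
position: [0.6478, -0.0109, 0.2066]
orientation: [-1.569, 0.093, -0.092]
force: [0.4, 0.1, 0.5]
finger_gap: 0.0856
```

Run:
```python
from h import *
grab('wrist','w0.png');print(manip.state()['position'],manip.state()['force'])
ex=np.array([.993,-.118]);ey=np.array([.118,.993]);o=np.array([.5654,-.0318])
P=[np.r_[o+x*ex+y*ey,.06] for x,y in[(.09,-.17),(.09,.17),(-.078,.17),(-.078,-.17)]]
A=cv2.imread('pics/w0.png');q=proj('w0',P);cv2.polylines(A,[q.round().astype(int)],True,(0,0,255),1);cv2.imwrite('pics/w0o.png',A)
```

```text
[ 0.65151215 -0.01461929  0.20522954] [-1.65307008 -1.51238936 -1.06684383]
```

View pics/w0o.png

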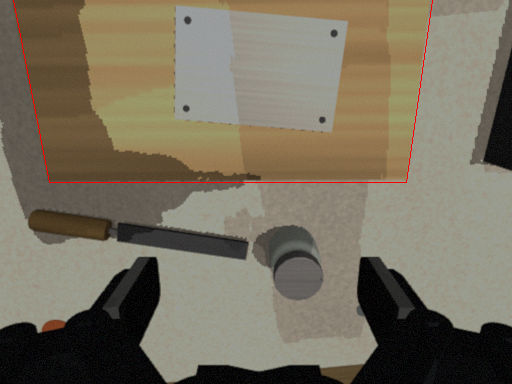

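The wrist view confirms the riser outline (the overlay fits). The blank's corners are at (176,7), (347,20), (332,131) and (175,119), and the area in front of it is clear.

Emit:
apply_moves([
  [-0.004,0.02,0],
  [-0.004,0.03,0],
  [-0.004,0.03,0],
  [-0.003,0.03,0],
  [0,0.006,0],
], turn=[0,0,0,0,0], claw=0.05)

```text
clock: 2.65
position: [0.6292, -0.0078, 0.0874]
orientation: [-1.569, 0.098, -0.088]
force: [-0.7, -0.1, 0.8]
finger_gap: 0.0501
```

Run:
```python
from h import *
np.set_printoptions(precision=4,suppress=True)
ex=np.array([.993,-.118]);ey=np.array([.118,.993]);o=np.array([.5654,-.0318])
B=ray('w0',[(176,7),(347,20),(332,131),(175,119)],.065)
print(np.c_[(B[:,:2]-o)@ex,(B[:,:2]-o)@ey])
s=manip.state();print(s['position'],s['force'],s['finger_gap'])
grab('side','d1.png');A=cv2.imread('pics/d1.png')[120:250,160:320];cv2.imwrite('pics/d1c.png',cv2.resize(A,None,fx=4,fy=4))
```

```text
[[-0.0576 -0.0369]
 [-0.0481  0.1016]
 [ 0.0416  0.0953]
 [ 0.0311 -0.0443]]
[ 0.6292 -0.0078  0.0874] [-0.689  -0.076   0.7936] 0.05005120653181244
```

View pics/d1c.png

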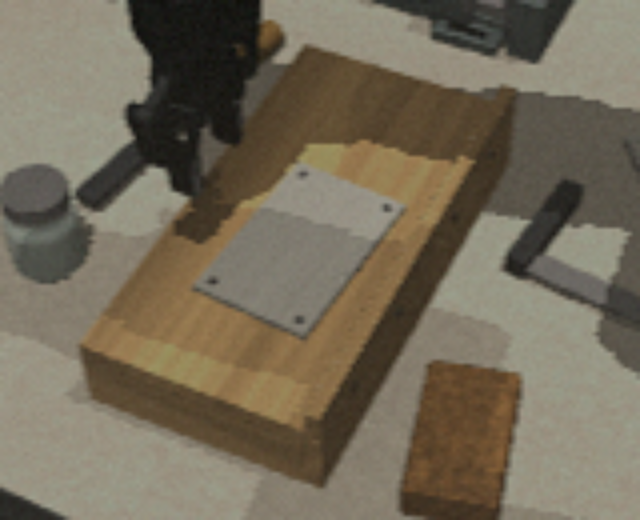

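The side view shows the open fingers just above the riser's +x edge strip, clear of the blank and the jar. Now descending to touch.

Emit:
apply_moves([
  [0,0.005,0],
  [0,0.004,0],
  [0,0.002,0],
  [0,0.001,0],
  [0,0,0],
], turn=[0,0,0,0,0])

```text
clock: 3.2
position: [0.6322, -0.0079, 0.0795]
orientation: [-1.569, 0.092, -0.093]
force: [-0.2, -0.1, 0.5]
finger_gap: 0.0499
```

Emit:
apply_moves([
  [0,0.001,0],
  [0,0,0],
  [0,0.001,0],
  [0,0,0],
  [0,0,0],
], turn=[0,0,0,0,0])

```text
clock: 3.7
position: [0.632, -0.0078, 0.0771]
orientation: [-1.569, 0.093, -0.093]
force: [0.6, -0.1, -0.6]
finger_gap: 0.0502
```

Emit:
apply_moves([
  [0,0.001,0],
  [0,0,0],
  [0,0.001,0],
  [0,0,0],
  [0,0,0],
], turn=[0,0,0,0,0])

```text
clock: 4.2
position: [0.632, -0.0079, 0.0751]
orientation: [-1.569, 0.093, -0.093]
force: [-0.1, -0.0, -0.1]
finger_gap: 0.0501
```

Emit:
apply_moves([
  [0,0.001,0],
  [0,0,0],
  [0,0.001,0],
  [0,0,0],
  [0,0,0],
], turn=[0,0,0,0,0])

```text
clock: 4.7
position: [0.632, -0.0079, 0.0731]
orientation: [-1.569, 0.093, -0.093]
force: [0.5, 0.3, -0.5]
finger_gap: 0.0499
```

Emit:
apply_moves([
  [0,0.001,0],
  [0,0,0],
  [0,0,0],
  [0,0,0],
  [0,0,0],
], turn=[0,0,0,0,0])

```text
clock: 5.2
position: [0.632, -0.0079, 0.0721]
orientation: [-1.569, 0.093, -0.093]
force: [0.7, 0.7, 0.3]
finger_gap: 0.0498
```

Emit:
apply_moves([
  [0,0.001,0],
  [0,0,0],
  [0,0,0],
  [0,0,0],
  [0,0,0],
], turn=[0,0,0,0,0])

```text
clock: 5.7
position: [0.632, -0.0079, 0.0711]
orientation: [-1.569, 0.093, -0.093]
force: [0.0, 0.2, -0.0]
finger_gap: 0.0496
```

Emit:
apply_moves([
  [0,0.001,0],
  [0,0,0],
  [0,0,0],
  [0,0,0],
  [0,0,0],
], turn=[0,0,0,0,0])

```text
clock: 6.2
position: [0.632, -0.0078, 0.0701]
orientation: [-1.569, 0.093, -0.093]
force: [0.6, -1.0, 0.4]
finger_gap: 0.0499
```

Emit:
apply_moves([
  [0,0.001,0],
  [0,0,0],
  [0,0,0],
  [0,0,0],
  [0,0,0],
], turn=[0,0,0,0,0])

```text
clock: 6.7
position: [0.632, -0.0079, 0.0692]
orientation: [-1.569, 0.093, -0.093]
force: [-0.3, -0.1, 0.5]
finger_gap: 0.0498
```

Emit:
apply_moves([
  [0,0.001,0],
  [0,0,0],
  [0,0,0],
  [0,0,0],
  [0,0,0],
], turn=[0,0,0,0,0])

```text
clock: 7.2
position: [0.632, -0.0079, 0.0681]
orientation: [-1.569, 0.093, -0.093]
force: [-0.4, 0.4, 0.5]
finger_gap: 0.0503
```

Emit:
apply_moves([
  [0,0.001,0],
  [0,0,0],
  [0,0,0],
  [0,0,0],
  [0,0,0],
], turn=[0,0,0,0,0])

```text
clock: 7.7
position: [0.632, -0.0079, 0.0672]
orientation: [-1.569, 0.093, -0.093]
force: [1.4, 0.3, 0.5]
finger_gap: 0.0499
```

Emit:
apply_moves([
  [0,0.001,0],
  [0,0,0],
  [0,0,0],
  [0,0,0],
  [0,0,0],
], turn=[0,0,0,0,0])

```text
clock: 8.2
position: [0.632, -0.0079, 0.0661]
orientation: [-1.569, 0.093, -0.093]
force: [1.2, 0.6, -0.1]
finger_gap: 0.05
```

Emit:
apply_moves([
  [0,0.001,0],
  [0,0,0],
  [0,0,0],
  [0,0,0],
  [0,0,0],
], turn=[0,0,0,0,0])

```text
clock: 8.7
position: [0.632, -0.0079, 0.0651]
orientation: [-1.569, 0.093, -0.093]
force: [-0.8, -0.1, 0.5]
finger_gap: 0.05
```

Emit:
apply_moves([
  [0,0.001,0],
  [0,0,0],
  [0,0,0],
  [0,0,0],
  [0,0,0],
], turn=[0,0,0,0,0])

```text
clock: 9.2
position: [0.632, -0.0078, 0.0641]
orientation: [-1.569, 0.093, -0.093]
force: [-0.2, 0.4, 0.7]
finger_gap: 0.05
```

Run:
```python
from h import *
grab('scene','s1.png');A=cv2.imread('pics/s1.png')[170:290,190:340];cv2.imwrite('pics/s1c.png',cv2.resize(A,None,fx=5,fy=5,interpolation=cv2.INTER_CUBIC))
s=manip.state();print(s['position'],s['force'])
```

```text
[ 0.63200209 -0.00784593  0.06414119] [-0.51279025 -0.95584292 -0.55776573]
```

View pics/s1c.png

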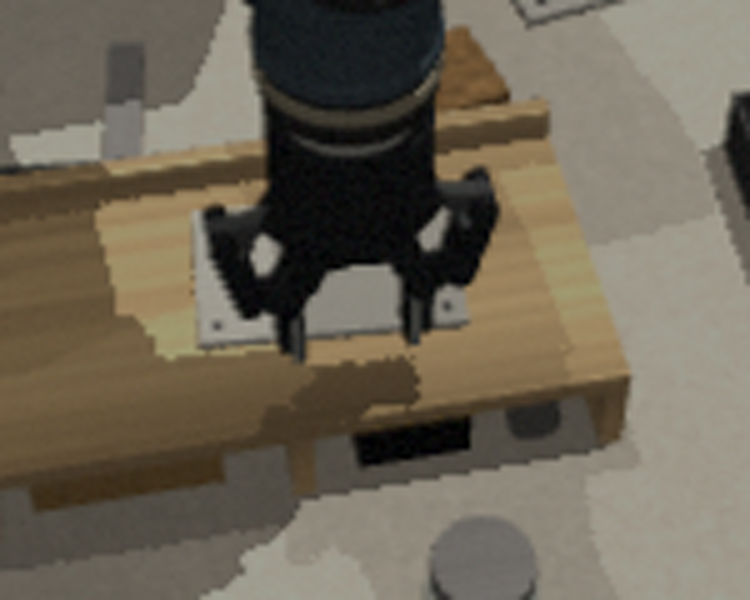

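The view shows the fingertips near crop (300,360) and (413,341), in front of the blank's edge and seemingly still a few mm above the plywood.

Run:
```python
from h import *
np.set_printoptions(precision=1,suppress=True)
ex=np.array([.993,-.118]);ey=np.array([.118,.993]);t=np.array([.632,-.0078])
for z in(.055,.06,.065,.07):
    print(z,((proj('s1',[np.r_[t+a*ex+b*ey,z] for b in(-.025,.025,-.032,.032) for a in(.011,)])-[190,170])*5+2).tolist())
```

```text
0.055 [[310.5855553913758, 406.78013501719556], [407.6699588175485, 391.64951508019897], [296.90669123548014, 408.9119882027596], [421.1753491053012, 389.5446978249722]]
0.06 [[310.30663536328274, 401.0597581717004], [407.75736026840616, 385.9043425724874], [296.5758273558866, 403.1951563646609], [421.3133837734666, 383.79612664806086]]
0.065 [[310.02559965466673, 395.29599078893096], [407.84542095318767, 380.11583654365705], [296.2424517993544, 397.4349265143453], [421.45245876236527, 378.00423042924575]]
0.07 [[309.7424241019088, 389.4883372967014], [407.934148358632, 374.28350486681916], [295.9065358566887, 391.6308025999598], [421.5925858773032, 372.1685175265169]]
```

Emit:
apply_moves([
  [0,0.001,0],
  [0,0,0],
  [0,0,0],
  [0,0,0],
  [0,0,0],
], turn=[0,0,0,0,0])

```text
clock: 9.75
position: [0.632, -0.0079, 0.0631]
orientation: [-1.569, 0.093, -0.093]
force: [-0.1, -0.3, -0.7]
finger_gap: 0.0499
```

Run:
```python
from h import *
np.set_printoptions(precision=1,suppress=True)
from scipy.optimize import least_squares
ex=np.array([.993,-.118]);ey=np.array([.118,.993]);t=np.array([.632,-.0078])
print('d1 target 206.2 167.5; s1 target 272.5 238')
for a in(-.011,0,.011):
  for h in(-.02,-.01,0,.01):
    P=lambda z:[np.r_[t+a*ex+.028*ey,z-h]]
    print(a,h,proj('d1',P(.0868)),proj('s1',P(.0641)))
g=grab('side','d2.png');A=cv2.imread('pics/d2.png')[130:210,170:270];cv2.imwrite('pics/d2c.png',cv2.resize(A,None,fx=7,fy=7,interpolation=cv2.INTER_CUBIC))
```

```text
d1 target 206.2 167.5; s1 target 272.5 238
-0.011 -0.02 [[209.4 170. ]] [[270.7 234. ]]
-0.011 -0.01 [[209.7 172.6]] [[270.7 236.4]]
-0.011 0 [[210.  175.1]] [[270.6 238.7]]
-0.011 0.01 [[210.3 177.6]] [[270.6 241. ]]
0 -0.02 [[205.9 168.8]] [[271.5 237.4]]
0 -0.01 [[206.2 171.4]] [[271.5 239.8]]
0 0 [[206.5 173.9]] [[271.5 242.2]]
0 0.01 [[206.9 176.3]] [[271.4 244.5]]
0.011 -0.02 [[202.4 167.6]] [[272.4 240.9]]
0.011 -0.01 [[202.7 170.1]] [[272.4 243.3]]
0.011 0 [[203.1 172.6]] [[272.3 245.7]]
0.011 0.01 [[203.4 175.1]] [[272.3 248. ]]
```

View pics/d2c.png

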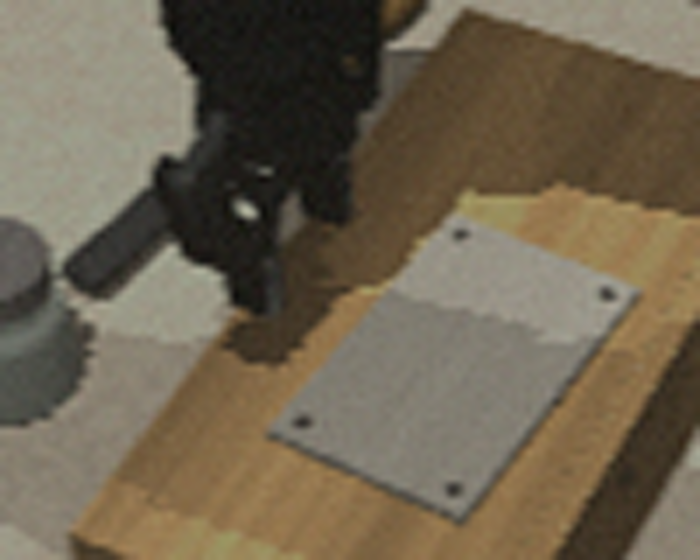

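The side crop puts the near fingertip at (265,312), with its shadow ending about 48 px below it. So the tips are still about 20 mm above the plywood, which agrees with the zero force reading. I'll go on lowering until they touch.

Emit:
apply_moves([
  [0,0.002,0],
  [0,0.002,0],
  [0,0.002,0],
  [0,0.002,0],
  [0,0,0],
], turn=[0,0,0,0,0])

```text
clock: 10.3
position: [0.6317, -0.0079, 0.0547]
orientation: [-1.569, 0.093, -0.092]
force: [-0.8, 0.4, -0.0]
finger_gap: 0.0499
```

Emit:
apply_moves([
  [0,0.002,0],
  [0,0.001,0],
  [0,0.001,0],
  [0,0,0],
  [0,0,0],
], turn=[0,0,0,0,0])

```text
clock: 10.8
position: [0.632, -0.0079, 0.0511]
orientation: [-1.569, 0.093, -0.093]
force: [0.5, 0.9, 0.6]
finger_gap: 0.0499
```

Emit:
apply_moves([
  [0,0.001,0],
  [0,0.001,0],
  [0,0.001,0],
  [0,0,0],
  [0,0,0],
], turn=[0,0,0,0,0])

```text
clock: 11.3
position: [0.632, -0.0079, 0.0481]
orientation: [-1.569, 0.093, -0.093]
force: [-0.0, 0.6, -0.1]
finger_gap: 0.05
```

Emit:
apply_moves([
  [0,0.001,0],
  [0,0,0],
  [0,0.001,0],
  [0,0,0],
  [0,0,0],
], turn=[0,0,0,0,0])

```text
clock: 11.8
position: [0.632, -0.0079, 0.0461]
orientation: [-1.569, 0.093, -0.093]
force: [-0.1, -0.0, 0.3]
finger_gap: 0.0502
```

Emit:
apply_moves([
  [0,0.001,0],
  [0,0,0],
  [0,0.001,0],
  [0,0,0],
  [0,0,0],
], turn=[0,0,0,0,0])

```text
clock: 12.3
position: [0.632, -0.0079, 0.0441]
orientation: [-1.569, 0.093, -0.093]
force: [1.0, 0.6, 0.2]
finger_gap: 0.05
```

Run:
```python
from h import *
def c(n,y0,y1,x0,x1,f):
    A=cv2.imread('pics/'+n+'.png')[y0:y1,x0:x1];return cv2.resize(A,None,fx=f,fy=f,interpolation=cv2.INTER_CUBIC)
grab('side','d3.png');grab('scene','s3.png')
a=c('d3',130,210,180,250,5.6);b=c('s3',200,280,220,290,5.6)
cv2.imwrite('pics/c3.png',np.hstack([a,b]));print(a.shape)
```

```text
(448, 392, 3)
```

View pics/c3.png

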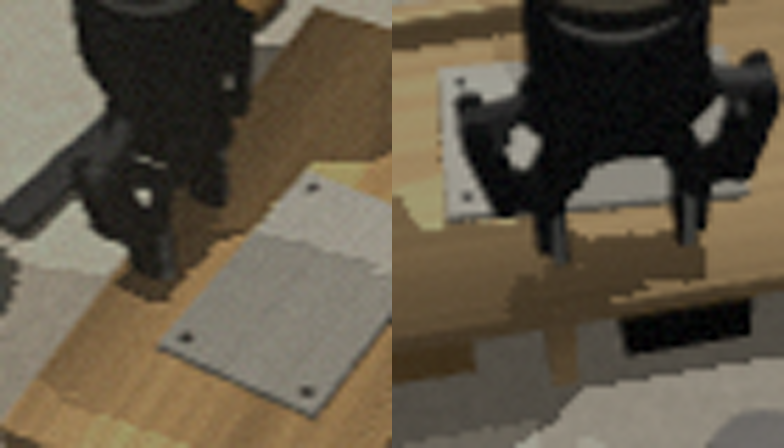

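The combined crop puts the tips at side (160,278) and scene (557,262) and (688,245). Triangulated, the tip height is about 0.062 m, so they are nearly down.

Emit:
apply_moves([
  [0,0.001,0],
  [0,0,0],
  [0,0,0],
  [0,0,0],
  [0,0,0],
], turn=[0,0,0,0,0])

```text
clock: 12.9
position: [0.632, -0.0078, 0.0431]
orientation: [-1.569, 0.093, -0.093]
force: [0.2, 0.0, 0.3]
finger_gap: 0.05
```

Emit:
apply_moves([
  [0,0.001,0],
  [0,0,0],
  [0,0,0],
  [0,0,0],
  [0,0,0],
], turn=[0,0,0,0,0])

```text
clock: 13.4
position: [0.632, -0.0078, 0.0421]
orientation: [-1.569, 0.093, -0.093]
force: [-0.8, 0.3, 0.2]
finger_gap: 0.0499
```

Emit:
apply_moves([
  [0,0.001,0],
  [0,0,0],
  [0,0,0],
  [0,0,0],
  [0,0,0],
], turn=[0,0,0,0,0])

```text
clock: 13.9
position: [0.632, -0.0079, 0.0411]
orientation: [-1.569, 0.093, -0.093]
force: [0.4, 0.5, -0.2]
finger_gap: 0.0501
```

Emit:
apply_moves([
  [0,0.001,0],
  [0,0,0],
  [0,0.001,0],
  [0,0,0],
  [0,0,0],
], turn=[0,0,0,0,0])

```text
clock: 14.4
position: [0.6319, -0.0079, 0.0391]
orientation: [-1.569, 0.093, -0.093]
force: [-0.3, 0.1, -0.4]
finger_gap: 0.0499
```

Emit:
apply_moves([
  [0,0.001,0],
  [0,0,0],
  [0,0,0],
  [0,0,0],
  [0,0,0],
], turn=[0,0,0,0,0])

```text
clock: 14.9
position: [0.632, -0.0078, 0.0382]
orientation: [-1.569, 0.093, -0.093]
force: [0.1, 0.2, 1.3]
finger_gap: 0.0499
```

Emit:
apply_moves([
  [0,0.001,0],
  [0,0,0],
  [0,0,0],
  [0,0,0],
  [0,0,0],
], turn=[0,0,0,0,0])

```text
clock: 15.4
position: [0.632, -0.0078, 0.0371]
orientation: [-1.569, 0.093, -0.093]
force: [0.0, 0.7, -0.3]
finger_gap: 0.0499
```

Emit:
apply_moves([
  [0,0.001,0],
  [0,0,0],
  [0,0,0],
  [0,0,0],
  [0,0,0],
], turn=[0,0,0,0,0])

```text
clock: 15.9
position: [0.632, -0.0079, 0.0361]
orientation: [-1.569, 0.093, -0.093]
force: [0.6, 0.3, -0.3]
finger_gap: 0.0503
```

Run:
```python
from h import *
def c(n,y0,y1,x0,x1,f):
    A=cv2.imread('pics/'+n+'.png')[y0:y1,x0:x1].astype(float)*1.6;A=np.clip(A,0,255).astype(np.uint8);return cv2.resize(A,None,fx=f,fy=f,interpolation=cv2.INTER_NEAREST)
grab('side','d4.png');grab('scene','s4.png')
a=c('d4',152,197,188,233,8);b=c('s4',215,260,237,287,8)
cv2.imwrite('pics/c4.png',np.hstack([a,b]));print(a.shape,manip.state()['joint_torque'],manip.state()['joints'])
```

```text
(360, 360, 3) [ 5.40880665e-04 -7.11691833e+01  3.11170006e+01  2.30902857e-03
 -5.80710584e-04 -2.40795390e-05] [-1.23618935e-02  5.15152153e-01 -3.91197823e-02  1.01648416e+00
 -8.92712588e-05  1.05709278e-01]
```

View pics/c4.png

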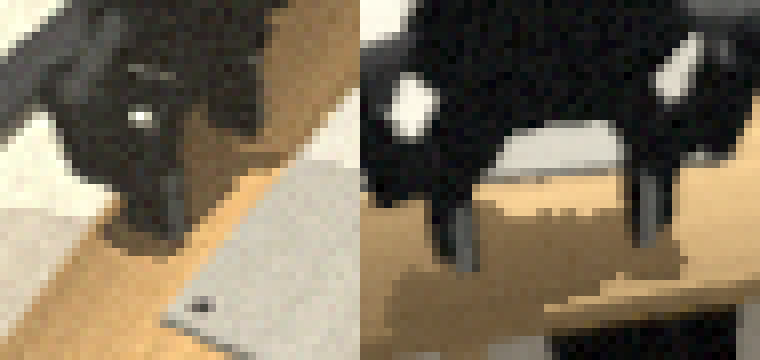

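Now the tip at side (175,245) almost meets its shadow at (140,255), so only a few mm remain.

Emit:
apply_moves([
  [0,0.001,0],
  [0,0,0],
  [0,0,0],
  [0,0,0],
  [0,0,0],
], turn=[0,0,0,0,0])

```text
clock: 16.5
position: [0.632, -0.0079, 0.0351]
orientation: [-1.569, 0.093, -0.093]
force: [-0.4, 0.2, -0.2]
finger_gap: 0.0502
```

Emit:
apply_moves([
  [0,0.001,0],
  [0,0,0],
  [0,0,0],
  [0,0,0],
  [0,0,0],
], turn=[0,0,0,0,0])

```text
clock: 17.0
position: [0.632, -0.0079, 0.0341]
orientation: [-1.569, 0.093, -0.093]
force: [0.6, -0.0, -0.0]
finger_gap: 0.05
```

Emit:
apply_moves([
  [0,0.001,0],
  [0,0,0],
  [0,0,0],
  [0,0,0],
  [0,0,0],
], turn=[0,0,0,0,0])

```text
clock: 17.5
position: [0.632, -0.0078, 0.0331]
orientation: [-1.569, 0.093, -0.093]
force: [-0.3, -0.2, 0.9]
finger_gap: 0.0497
```

Emit:
apply_moves([
  [0,0.001,0],
  [0,0.001,0],
  [0,0,0],
  [0,0,0],
  [0,0,0],
], turn=[0,0,0,0,0])

```text
clock: 18.0
position: [0.6321, -0.0078, 0.0328]
orientation: [-1.569, 0.092, -0.094]
force: [-4.3, 0.4, 13.9]
finger_gap: 0.0504
```

Emit:
apply_moves([
  [0,0.001,0],
  [0,0,0],
  [0,0,0],
  [0,0,0],
  [0,0,0],
], turn=[0,0,0,0,0])

```text
clock: 18.5
position: [0.6322, -0.0079, 0.0327]
orientation: [-1.569, 0.091, -0.094]
force: [-6.8, -0.3, 22.8]
finger_gap: 0.0499
```

Contact: with TCP reading 0.0328 the tips are on the plywood. I'll raise about 1.5 mm clear, then push toward the rail.

Emit:
apply_moves([
  [0,-0.004,0],
  [0,0,0],
  [-0.004,0,0],
  [-0.006,0,0],
  [-0.006,0,0],
], turn=[0,0,0,0,0])

```text
clock: 19.0
position: [0.6153, -0.0059, 0.0336]
orientation: [-1.569, 0.093, -0.092]
force: [0.6, 0.9, -0.4]
finger_gap: 0.05
```

Emit:
apply_moves([
  [-0.005,0,0],
  [-0.005,0,0],
  [-0.005,0,0],
  [-0.004,0,0],
  [0,0,0],
], turn=[0,0,0,0,0])

```text
clock: 19.5
position: [0.5966, -0.0037, 0.0342]
orientation: [-1.569, 0.093, -0.092]
force: [-0.7, -0.2, 0.4]
finger_gap: 0.05
```

Emit:
apply_moves([
  [-0.002,0,0],
  [-0.001,0,0],
  [-0.001,0,0],
  [0,0,0],
  [0,0,0],
], turn=[0,0,0,0,0])

```text
clock: 20.0
position: [0.5933, -0.0033, 0.0341]
orientation: [-1.569, 0.093, -0.093]
force: [0.9, -0.1, 0.5]
finger_gap: 0.0502
```

Emit:
apply_moves([
  [-0.001,0,0],
  [0,0,0],
  [-0.001,0,0],
  [0,0,0],
  [0,0,0],
], turn=[0,0,0,0,0])

```text
clock: 20.5
position: [0.5912, -0.003, 0.0341]
orientation: [-1.569, 0.093, -0.093]
force: [0.9, -0.3, 0.8]
finger_gap: 0.0499
```

Run:
```python
from h import *
def c(n,y0,y1,x0,x1,f):
    A=cv2.imread('pics/'+n+'.png')[y0:y1,x0:x1].astype(float)*1.6;A=np.clip(A,0,255).astype(np.uint8);return cv2.resize(A,None,fx=f,fy=f,interpolation=cv2.INTER_CUBIC)
grab('side','d5.png')
cv2.imwrite('pics/c5.png',c('d5',135,230,185,295,7))
```

```text
(no output)
```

View pics/c5.png

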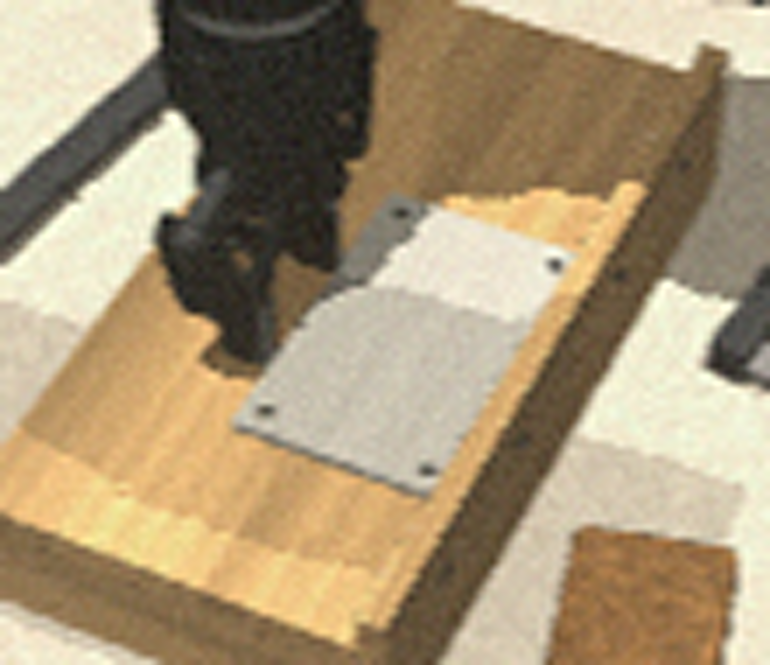

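The fingers sit at the blank's +x edge. The blank has moved but is short of the rail; its corners are at about (238,430), (427,496), (577,258) and (400,195).

Run:
```python
from h import *
np.set_printoptions(precision=4,suppress=True)
ex=np.array([.993,-.118]);ey=np.array([.118,.993]);o=np.array([.5654,-.0318])
L=lambda P:np.c_[(P[:,:2]-o)@ex,(P[:,:2]-o)@ey]
f=lambda L:[(185+(x+.5)/7-.5,135+(y+.5)/7-.5) for x,y in L]
B=L(ray('d5',f([(238,428),(427,493),(577,258),(400,195)]),.065));print(B,B.mean(0))
# rail top line: inner edge at end
print('rail top pts',L(ray('d5',f([(358,632),(700,52)]),.08)))
print('tip near (265,360)',L(ray('d5',f([(262,362)]),.061)), L(manip.state()['position'][None]))
```

```text
[[ 0.0053  0.0998]
 [-0.0749  0.0978]
 [-0.0769 -0.0396]
 [ 0.0049 -0.0416]] [-0.0354  0.0291]
rail top pts [[-0.0857  0.1762]
 [-0.0809 -0.1618]]
tip near (265,360) [[0.0149 0.0626]] [[0.0222 0.0316]]
```

Emit:
apply_moves([
  [-0.001,0,0],
  [0,0,0],
  [-0.001,0,0],
  [0,0,0],
  [0,0,0],
], turn=[0,0,0,0,0])

```text
clock: 21.05
position: [0.5902, -0.0027, 0.0344]
orientation: [-1.569, 0.091, -0.094]
force: [6.0, -0.0, 0.5]
finger_gap: 0.0502
```

Emit:
apply_moves([
  [-0.001,0,0],
  [0,0,0],
  [-0.001,0,0],
  [0,0,0],
  [0,0,0],
], turn=[0,0,0,0,0])

```text
clock: 21.55
position: [0.5901, -0.0027, 0.0351]
orientation: [-1.569, 0.089, -0.097]
force: [10.0, -0.7, -1.1]
finger_gap: 0.0499
```

The blank is firm against the rail (10 N along x). I'll back off, rise, move to the +y end and turn 90°.

Emit:
apply_moves([
  [0.006,0,0],
  [0.006,0,0],
  [0,-0.02,0],
  [0,-0.025,0],
  [0,0,0.02],
], turn=[0,0,0,0,0])

```text
clock: 22.05
position: [0.6028, 0.0145, 0.0818]
orientation: [-1.569, 0.092, -0.097]
force: [0.4, -0.8, -0.1]
finger_gap: 0.0503
```

Emit:
apply_moves([
  [-0.028,0,0.037],
  [-0.029,0,0.037],
  [0,0,0],
  [0,0,0],
  [0,0,0],
], turn=[0,0,8.2,8.2,8.2])

```text
clock: 22.55
position: [0.5529, 0.0965, 0.0788]
orientation: [-1.528, 0.434, -0.432]
force: [-0.3, -0.4, 0.3]
finger_gap: 0.0499
```

Emit:
apply_moves([
  [0,0,0],
  [0,0,0],
  [0,0,0],
  [0,0,0],
  [0,0,0],
], turn=[8.2,8.2,8.2,8.2,8.2])

```text
clock: 23.05
position: [0.5531, 0.0959, 0.0787]
orientation: [-1.338, 0.985, -0.983]
force: [-0.2, 0.8, 0.1]
finger_gap: 0.05
```

Emit:
apply_moves([
  [0,0,0],
  [0,0,0],
  [0,0,0],
  [0,0,0],
  [0,0,0],
], turn=[8.2,8.2,8.0,0,0])

```text
clock: 23.55
position: [0.5534, 0.096, 0.0788]
orientation: [-1.154, 1.293, -1.292]
force: [0.2, -0.2, -0.1]
finger_gap: 0.0501
```

Run:
```python
from h import *
from scipy.spatial.transform import Rotation as Ro
np.set_printoptions(precision=4,suppress=True)
ex=np.array([.993,-.118]);ey=np.array([.118,.993]);o=np.array([.5654,-.0318])
s=manip.state();p=s['position'];print(p,[(p[:2]-o)@ex,(p[:2]-o)@ey],s['clock'],s['joints']);print(Ro.from_rotvec(s['orientation']).as_matrix())
f=grab('scene','s6.png');A=np.clip(cv2.imread('pics/s6.png')[170:290,170:330]*1.5,0,255).astype(np.uint8);cv2.imwrite('pics/s6c.png',cv2.resize(A,None,fx=5,fy=5,interpolation=cv2.INTER_CUBIC))
```

```text
[0.5534 0.096  0.0788] [np.float64(-0.02702438906271196), np.float64(0.1254977446882612)] 23.55 [ 0.1719  0.3722 -0.1605  1.0392 -0.0001  1.8566]
[[-0.1137 -0.001   0.9935]
 [-0.9935 -0.0003 -0.1137]
 [ 0.0004 -1.     -0.001 ]]
```

View pics/s6c.png

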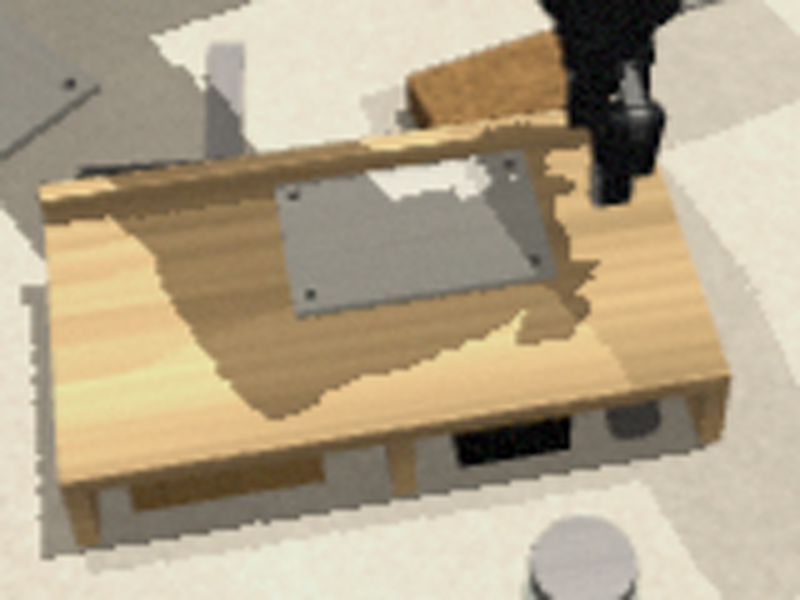

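The blank now lies along the rail, with corners at (276,186), (524,152), (555,275) and (297,317). The gripper hangs beyond its +y end.

Run:
```python
from h import *
np.set_printoptions(precision=4,suppress=True)
ex=np.array([.993,-.118]);ey=np.array([.118,.993]);o=np.array([.5654,-.0318])
L=lambda P:np.c_[(P[:,:2]-o)@ex,(P[:,:2]-o)@ey]
f=lambda L:[(170+(x+.5)/5-.5,170+(y+.5)/5-.5) for x,y in L]
B=L(ray('s6',f([(276,186),(524,152),(555,275),(297,317)]),.065));print(B,B.mean(0))
print(L(ray('s6',f([(60,483),(730,375),(652,140),(47,222)]),.06)))
```

```text
[[-0.0773 -0.0433]
 [-0.0764  0.0961]
 [ 0.0126  0.0944]
 [ 0.0149 -0.043 ]] [-0.0315  0.0261]
[[ 0.0903 -0.1691]
 [ 0.0886  0.1688]
 [-0.0762  0.17  ]
 [-0.0792 -0.1695]]
```

Emit:
apply_moves([
  [0,0.015,0],
  [0,0.015,0],
  [0,0.01,0],
  [0,0.004,0],
  [0,0,0],
], turn=[0,0,0,0,0])

```text
clock: 24.1
position: [0.5533, 0.096, 0.0347]
orientation: [-1.153, 1.296, -1.295]
force: [0.3, -0.0, -0.0]
finger_gap: 0.05
```

Emit:
apply_moves([
  [0.005,0,0],
  [0.007,0,0],
  [0.01,0,0],
  [0.01,0,-0.0001],
  [0.01,0,-0.0001],
], turn=[0,0,0,0,0])

```text
clock: 24.6
position: [0.549, 0.0536, 0.0356]
orientation: [-1.15, 1.295, -1.296]
force: [1.3, 2.0, 2.5]
finger_gap: 0.0497
```

Emit:
apply_moves([
  [0.01,0,-0.0001],
  [0.01,0,-0.0001],
  [0.01,0,-0.0001],
  [0.01,0,-0.0001],
  [0.01,0,-0.0001],
], turn=[0,0,0,0,0])

```text
clock: 25.1
position: [0.5429, 0.0042, 0.0355]
orientation: [-1.15, 1.295, -1.296]
force: [3.8, 3.7, 3.2]
finger_gap: 0.0495
```

Emit:
apply_moves([
  [0.01,0,0.0001],
  [0.01,0,0.0001],
  [0.01,0,0.0001],
  [0.01,0,0],
  [0.01,0,0],
], turn=[0,0,0,0,0])

```text
clock: 25.6
position: [0.5372, -0.0454, 0.0355]
orientation: [-1.15, 1.295, -1.296]
force: [3.0, 4.4, 2.9]
finger_gap: 0.0499
```

Emit:
apply_moves([
  [0.01,0,0],
  [0.008,0,0],
  [0.006,0,0],
  [0.004,0,0],
  [0,0,0],
], turn=[0,0,0,0,0])

```text
clock: 26.1
position: [0.5336, -0.0735, 0.0354]
orientation: [-1.15, 1.295, -1.297]
force: [1.2, 1.1, 3.2]
finger_gap: 0.0501
```

Run:
```python
from h import *
np.set_printoptions(precision=4,suppress=True)
ex=np.array([.993,-.118]);ey=np.array([.118,.993]);o=np.array([.5654,-.0318])
s=manip.state();p=s['position'];print(p,[(p[:2]-o)@ex,(p[:2]-o)@ey],s['force'],s['clock'])
f=grab('scene','s7.png')
# bright/grey (low-saturation) mask of the blank's projected neighbourhood
A=cv2.imread('pics/s7.png');q=[]
for (x,y) in [(-.078,-.20),(-.078,-.06),(.012,-.06),(.012,-.20)]: q.append(proj('s7',[np.r_[o+x*ex+y*ey,.065]])[0])
print(np.array(q))
A=np.clip(A[180:290,140:300]*1.5,0,255).astype(np.uint8);cv2.imwrite('pics/s7c.png',cv2.resize(A,None,fx=5,fy=5,interpolation=cv2.INTER_CUBIC))
```

```text
[ 0.5336 -0.0735  0.0354] [np.float64(-0.02668158798065351), np.float64(-0.045135998263955375)] [1.1566 1.1311 3.156 ] 26.1
[[167.4126 214.758 ]
 [218.7467 207.4684]
 [222.3786 233.1067]
 [167.9295 241.2446]]
```

Emit:
apply_moves([
  [0.003,0,0],
  [0.003,0,0],
  [0.003,0,0],
  [0.001,0,0],
  [0,0,0],
], turn=[0,0,0,0,0])

```text
clock: 26.65
position: [0.5321, -0.0828, 0.0352]
orientation: [-1.151, 1.296, -1.296]
force: [2.7, 2.8, 4.4]
finger_gap: 0.0498
```

Emit:
apply_moves([
  [-0.003,0,0],
  [-0.01,0,0],
  [-0.015,-0.01,0],
  [0,-0.03,0],
  [0,-0.04,0],
], turn=[0,0,0,0,0])

```text
clock: 27.15
position: [0.5337, -0.0532, 0.1149]
orientation: [-1.155, 1.298, -1.293]
force: [0.3, 0.8, 0.0]
finger_gap: 0.05
```

Emit:
apply_moves([
  [-0.03,-0.03,0],
  [-0.03,-0.03,0],
  [-0.03,0,0],
  [-0.03,0,0],
  [0,0,0],
], turn=[0,0,0,0,0])

```text
clock: 27.65
position: [0.5493, 0.0683, 0.1757]
orientation: [-1.152, 1.293, -1.293]
force: [-0.5, -0.3, 0.5]
finger_gap: 0.0495
```

Run:
```python
from h import *
f=grab('scene','s8.png');grab('side','d8.png');A=cv2.imread('pics/s8.png')
A=np.clip(A[180:290,140:300]*1.5,0,255).astype(np.uint8);cv2.imwrite('pics/s8c.png',cv2.resize(A,None,fx=5,fy=5,interpolation=cv2.INTER_CUBIC))
```

```text
(no output)
```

View pics/s8c.png

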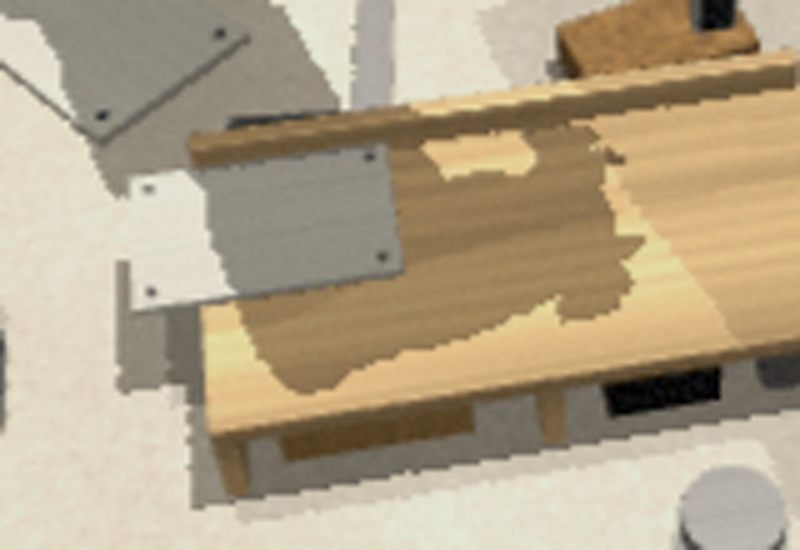

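The blank overhangs the vise end and lies along the rail. Its corners are at (128,180), (386,144), (404,270) and (133,311).

Run:
```python
from h import *
np.set_printoptions(precision=4,suppress=True)
ex=np.array([.993,-.118]);ey=np.array([.118,.993]);o=np.array([.5654,-.0318])
L=lambda P:np.c_[(P[:,:2]-o)@ex,(P[:,:2]-o)@ey]
f=lambda L:[(140+(x+.5)/5-.5,180+(y+.5)/5-.5) for x,y in L]
B=L(ray('s8',f([(128,180),(386,144),(404,270),(133,311)]),.065));print(B,B.mean(0))
v=B[1]-B[0]+B[2]-B[3];print('ang deg',np.degrees(np.arctan2(-v[0],v[1])))
print('riser -y end',L(ray('s8',f([(210,433),(197,172)]),.06)))
# anything else moved? compare jar/file/square/sander areas first vs last
for n0,n1 in(('s0','s8'),('d0','d8')):
  a,b=[cv2.cvtColor(cv2.imread(f'pics/{n}.png'),cv2.COLOR_BGR2GRAY) for n in(n0,n1)]
  for nm,P in dict(jar=(.189,.07,.07),file=(.17,-.06,.02)).items():
    c=proj(n0,[np.r_[o+P[0]*ex+P[1]*ey,P[2]]])[0].astype(int);t=a[c[1]-12:c[1]+12,c[0]-12:c[0]+12]
    r=cv2.matchTemplate(b[c[1]-20:c[1]+20,c[0]-20:c[0]+20],t,cv2.TM_CCOEFF_NORMED);print(n1,nm,np.array(cv2.minMaxLoc(r)[3])-8,r.max())
print(manip.state()['position'],manip.state()['clock'])
```

```text
[[-0.0761 -0.206 ]
 [-0.0756 -0.0656]
 [ 0.0126 -0.0652]
 [ 0.0129 -0.2044]] [-0.0315 -0.1353]
ang deg -0.0377367529188244
riser -y end [[ 0.0903 -0.1691]
 [-0.0792 -0.1695]]
s8 jar [0 0] 0.9911856
s8 file [0 0] 0.99942243
d8 jar [0 0] 0.9934341
d8 file [-6  5] 0.97778696
[0.549  0.0656 0.1753] 27.75
```

```bash
python3 -c "
from h import *
print(job.job_done())"
```

```text
the job is handed in; nothing more can be done
None
```

I slid the blank flat along the riser into place and handed the job in at about 28 s of the allowed 48 s; no verdict came back. I pushed it square against the rail with both fingertips, then along the rail from its far short end. After that I raised the arm clear.

| Last check, from the scene camera | Measured | Required |
|---|---|---|
| Blank centre x, riser frame | -31.5 mm | below -27 mm |
| Blank centre y, riser frame | -135 mm | -150 to -122 mm |
| Overhang past the vise end | about 35 mm | 22 to 50 mm |
| Angle to the rail | under 1° (riser angle known to about 0.5°) | under 4° |

- **Tilt and height:** I did not measure these separately. The blank looks flat in the last picture.
- **Jar:** both cameras show it has not moved.
- **File:** the scene camera shows no movement. The side camera's match gave a shift of (-6, 5) pixels, which I took as the match slipping along the uniform blade; the gripper never went near the file.
- **Square and sanding block:** I did not check these by measurement. The gripper did not push anything near them.
- **Fingertip height:** the fingertips touched the plywood only when the reported TCP height was 33 mm. That puts the tips about 27 mm behind the TCP at 50 mm opening, where the description implies roughly level or ahead. I therefore set the pushing height by touch. An upward force of 3 to 4 N showed during the long push, and I did not find its cause.

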